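# Clamp an upturned bonsai tray with the ratchet knob

### The job

Slide the upturned clay tray gently along the clamp's base until its end sits flush against the stop. Then turn the black ratchet knob on top clockwise until the foot presses on the tray and the ratchet slips two or three clicks; stop there, let go and leave it clamped. Do not push hard on the tray, press down on the knob or disturb the other things on the table.

Things in the scene. Friction and masses are not known exactly. Their poses are not given: they have to be found in the camera images.
- fixture: fixed clamp, base plate 12 mm thick, x -200..+90 mm, y +-75. Origin on the table under the screw axis; +x runs from the open entry to the stop, z up. Two side rails (12 mm tall above the plate, 95 mm apart inside, x -160..+40) leave the tray about 10 mm of play each side. A column (40 mm wide) behind the stop carries an arm
- stop (a point): foot of the stop's face, on the base plate: fixture x = +40 mm, y = 0, 12 mm above the table, axes as the fixture's. The stop is 110 mm wide, 22 tall, faces the fixture's -x and is rigid
- bracket_end (a point): top of the free end of the clamp's arm, 98 mm above the table, at fixture x = -20 mm; the arm is 36 mm wide, 20 thick, and runs back to the column over the stop
- pot: dark clay bonsai tray lying bottom up on the base plate, about 350 g. Origin at the centre of its underside, x along its length to the stop. Rim 120 x 75 mm, 14 tall; body 106 x 66 up to the flat bottom at 40 mm; four corner feet rise 6 mm more, 43 mm apart across. Starts 35 to 65 mm short of the stop, up to 3 mm off the middle, up to 0.1 rad askew, between the rails
- pot_end (a point): middle of the rim's end face that goes against the stop, 7 mm above the tray's underside
- pot_front (a point): middle of the rim's other end face (where one can push), 7 mm above the tray's underside
- ram: the clamp's rubber pressing foot, 20 mm across, carried by the screw but not turning. Origin on its axis, inside the bracket. It starts 1 to 6 mm above the bottom of a tray that is home; how far differs and has to be felt
- drum (a point): middle of the plain knurled steel drum, 34 mm across, 16 tall, on the screw axis above the arm. Fixed to the screw: turning it bypasses the ratchet. The screw lowers foot, drum and knob by 1.9 mm per rad clockwise (12 mm a turn), takes 0.065 N m to turn when free and stays put when let go; less than one full turn brings the foot down on to the tray
- knob_grip (a point): on the ratchet knob's axis, 12 mm below its top. The knob is a round black ribbed cylinder, 30 mm across, 26 tall, top about 152 to 157 mm above the table, vertical, 4 mm above the wider drum. It sinks with the screw as it is turned (let the hand sink with it), and no more once the ratchet slips; pressing down on it then presses harder on the tray
- ratchet (a joint): how far the knob has slipped clockwise on the screw, rad, 0 at the start; one click per 0.52 rad (12 a turn). It slips at 0.11 N m, when the foot presses with about 27 N; the slip is even, the torque stays level. Anticlockwise the knob clicks back to 0 in the same way, then backs the screw off
- mini_pot: small round clay pot, 60 mm across, 45 tall, beside the clamp; not part of the job. Origin at its underside
- tool_jar: round ochre jar, 64 mm across, 75 tall, with tool handles standing up to 125, beside the clamp; not part of the job. Origin at its underside
- chisel: carving chisel lying down, a screwdriver-like handle to its -x, about 200 mm long; not part of the job. Origin under its middle
- brush: brush lying down, about 200 mm long; not part of the job. Origin under its middle
- saucer: low rectangular clay dish 110 x 80 x 22; not part of the job. Origin at its underside
- small_pot: small upright rectangular pot 90 x 65 x 45; not part of the job. Origin at its underside
- seal_block: upright wooden seal block 30 x 30 x 50; not part of the job. Origin at its underside
Things that resemble listed ones, but are neither listed nor needed, are in the scene too. Leave any purple look-alike of the pot alone.

How it is judged:
By the outcome, as a careful person would: the job done as asked, in the order asked, and still so for the second after the job is handed in, with the robot touching nothing.
It also fails if it takes over 72 s, if anything falls off the work surface, if the arm or the gripper's body presses on something with over 40 N, if the wrist force passes 120 N, or if a joint passes its speed limit or range.

### The arm

A 6-joint arm with a two-finger parallel gripper is mounted at the origin on the work surface. World frame = base frame: x ahead of the robot, y to its left, z up, the work surface at z = 0. Lengths are in m, angles in rad, forces in N, time in s.
With the tool pointing down it reaches from about 0.375 to 0.975 m from the base axis. Payload 3.8 kg.
Tool frame: the origin (TCP) lies on the centre line of the jaws, within the pads' length; the fingertips stand 14 mm ahead of it and the grasp point (between the pads) lies 5 mm behind it; z points along the fingers, y is the line along which they close (so a half turn about z gives the same grasp; the last joint's range is limited). The gripper opens to 85 mm and grips with 20 to 120 N. Pads are 22 mm wide; open, the fingers measure 114 mm over their backs; the gripper's body (76 mm by 85 mm) begins 54 mm behind the grasp point. The pads swing forward as they close: fully open they stand 13 mm farther back than shut.
Start: joints at [-1.229, 0.264, 1.604, -0, 1.274, -0.037], TCP at [0.25, -0.627, 0.245] pointing down, gripper open.
Joint ranges: [-2.63, 2.63], [-0.94, 2.18], [0.31, 2.57], [-1.31, 4.45], [0, 2.66], [-2.55, 2.55]. Speed limits (rad/s): [2.57, 2.57, 3.14, 3.14, 3.14, 3.14].

### API

Orientations are given as a rotation vector (axis times angle).
In Python, from workcell import bot, eyes, spot_in gives the robot as it stands.
- The arm moves only by the tool carry_out, never from a script. Its argument "series" is text: rows parted by semicolons, each of 4 numbers parted by spaces: the shift along the world's x, y, z in m, then the turn about the world's z in degrees. In form: tx ty tz roll; .... A call has 1 to 20 rows; each row shifts and turns the commanded pose from where the row before left it; what a row does not reach is not made up. A row lasts 1/8 s, in which the tool goes at most 62.5 mm and 10.7 degrees, less where a joint would pass 70% of its speed; a pose out of reach is approached as far as the arm can. A call is refused whole if a number of a shift passes 0.0625 or a number of a turn 10.7, either way. A call with a gripper value outside its range is refused whole. "jaw" is the gripper command: -1 is shut, 1 is fully open, values between are in proportion, set as the call begins (left out, the last holds). The fingers move at their own pace and stop on an object; "grip_force" is the grip in N (left out, the last holds). Time passes only in rows, so rows that do not move let the fingers close. It gives the time, the measured TCP pose, the force, the opening and the grip force at its end, in the units of the state.
- bot.read_state(): the state, without advancing time (a new reading comes with each control period).
- eyes.read_camera(name): name is "scene" or "top"; returns (picture, depth): 420x560x3 uint8, blue, green, red; 420x560 float32, m along the optical axis (not along the pixel's ray), 0 where there is no reading.
- eyes.get_calibration(name): a dict with "K" (3x3 intrinsics, pixels), "distortion" ([k1, k2, p1, p2, k3] as OpenCV has them; the pictures are not rectified), "position" and "rotation" of the camera in the world. Camera axes: x right, y down, z forward; pixel columns grow to the right and rows downward; lengths in m; the calibration is good to about 2 mm. A picture is of the moment at which its call begins. get_calibration takes no time and is no camera call.
- bot.finish_job(): hands the job in; it is judged then, once.
Trained networks look in the newest picture that a camera, given by its name, has taken for a name from the list of things; names that differ only in an ending like _2 or _b are one class to them, and where a whole thing is asked for, a point or a joint stands for the part that bears it (a point fixed in the world has none). Each returns a list of dicts, best first, with "score" (0 to 1); they miss things now and then, are a little off and sometimes report something else, mostly with a low value. They report only what shows in the picture. A call takes as long as a camera call. They do not tell look-alikes from the thing itself.
- spot_in(camera, target): "rect" ([centre column, centre row, width, height] in pixels, round what is visible of it).
The state is a dict: "time": time; "q": joint angles; "joint_vel": joint speeds; "joint_torque": joint torques, N m; "tool_pos": TCP position; "tcp_rot": TCP orientation; "wrist_force": force on the tool from outside, world axes, zero at the start; "torque": the same for the moment, N m; "width": opening from 0.0 (shut) to 1.0 (fully open); "grip_force": force on a finger pad.
Only numpy, scipy, OpenCV 4.12 (cv2) and the standard library are available. Lean on these libraries where they do the work, as an engineer would, in place of code of your own. Each camera call takes 0.05 s, during which the arm holds its last target. There are 200 camera calls.

## Working session

There is one attempt and no reset: what is moved stays moved. The work goes in short steps, Python scripts to look and compute and a tool call to move; the robot and the scene stay as the last step left them, time stands still between calls to the robot, and variables do not carry over. Pictures are saved under pics/ and viewed, at most 10 in all, crops included, and the job is handed in when it is done.

Besides the shell and the picture viewer there is one more tool, called after "Emit:" by a JSON object that holds its "op" and its "data", one argument or row to a line. carry_out: Moves the arm, as the interface text tells. Its arguments: {"type":"object","properties":{"series":{"type":"string"},"jaw":{"type":"number"},"grip_force":{"type":"number"}},"required":["series"]}

```bash
mkdir -p pics; ls; cat > h.py <<'E'
import numpy as np, cv2
from workcell import bot, eyes, spot_in
def ray(cam,u,v):
    c=eyes.get_calibration(cam);K=np.array(c["K"]);d=np.array(c["distortion"])
    p=cv2.undistortPoints(np.array([[[u,v]]],float),K,d)[0,0]
    return np.array(c["position"]),np.array(c["rotation"])@np.array([p[0],p[1],1])
def atz(cam,u,v,z):
    o,r=ray(cam,u,v);return o+r*(z-o[2])/r[2]
def atd(cam,u,v,d):
    o,r=ray(cam,u,v);return o+r*d
def proj(cam,P):
    c=eyes.get_calibration(cam);R=np.array(c["rotation"]).T;t=-R@np.array(c["position"])
    return cv2.projectPoints(np.array(P,float).reshape(-1,1,3),cv2.Rodrigues(R)[0],t,np.array(c["K"]),np.array(c["distortion"]))[0][:,0]
def cloud(cam,dep):
    c=eyes.get_calibration(cam);v,u=np.mgrid[:420,:560]
    p=cv2.undistortPoints(np.stack([u,v],-1).reshape(-1,1,2).astype(float),np.array(c["K"]),np.array(c["distortion"]))[:,0]
    d=dep.reshape(-1,1)
    return (np.array(c["position"])+(np.c_[p,np.ones(len(p))]*d)@np.array(c["rotation"]).T).reshape(420,560,3)
E
python3 - <<'E'
from h import *
for cam in ("top","scene"):
    im,d=eyes.read_camera(cam);cv2.imwrite(f"pics/{cam}0.png",im);np.save(f"{cam}0.npy",d)
    c=eyes.get_calibration(cam);print(cam,c["position"],np.array(c["rotation"]).round(2).tolist(),c["K"][0][0])
    for n in ("fixture","pot","drum","knob_grip","ram","mini_pot","tool_jar"):
        for r in spot_in(cam,n)[:3]:print(n,np.round(r["score"],2),np.round(r["rect"]))
print(bot.read_state())
E
```

```text
pics
top [ 0.32964067 -0.01186662  1.17209686] [-2.09, 2.15, -0.21] 428.87652099039684
fixture 0.69 [123. 270.  19.  69.]
pot 0.96 [319. 296.  56.  46.]
pot 0.63 [258. 217.  35.  50.]
drum 0.71 [250. 178.  19.  16.]
drum 0.62 [300. 168.  23.  23.]
drum 0.18 [256. 209.  78. 115.]
knob_grip 0.67 [219. 232.   7.  16.]
knob_grip 0.58 [247. 177.  15.  14.]
knob_grip 0.34 [256. 207.  78. 112.]
ram 0.7 [249. 178.  13.  18.]
mini_pot 0.75 [195. 200.  20.  19.]
mini_pot 0.48 [124. 268.  16.  69.]
tool_jar 0.59 [301. 168.  24.  23.]
scene [0.96079845 0.72226194 1.00446029] [-0.7, -2.65, 1.08] 425.20472488924486
fixture 0.82 [278. 261. 106.  82.]
fixture 0.41 [288. 248.  41.  36.]
pot 0.93 [381. 268.  49.  43.]
pot 0.92 [316. 192.  44.  28.]
pot 0.8 [292. 247.  40.  37.]
drum 0.61 [264. 238.  14.  15.]
knob_grip 0.65 [264. 239.  12.  13.]
ram 0.8 [264. 246.  16.  33.]
mini_pot 0.58 [301. 295.  22.  24.]
tool_jar 0.65 [228. 232.  21.  34.]
tool_jar 0.63 [254. 163.  31.  27.]
tool_jar 0.34 [288. 249.  38.  40.]
{'time': 0.8, 'q': array([-1.22889505e+00,  2.63849817e-01,  1.60395318e+00,  3.23987982e-06,
        1.27370487e+00, -3.69269859e-02]), 'joint_vel': array([-0.00056136,  0.00115428,  0.0021914 , -0.00097518, -0.00068916,
       -0.00176556]), 'joint_torque': array([-9.74377008e-05, -5.14987171e+01, -3.67695022e+01, -1.57248188e-06,
        5.01516606e-04, -4.93267507e-06]), 'tool_pos': array([ 0.2496247 , -0.62716472,  0.2453389 ]), 'tcp_rot': array([3.08532281e+00, 5.91493027e-01, 2.50392847e-05]), 'wrist_force': array([-0.86712893, -0.18141022,  0.6535529 ]), 'torque': array([ 0.03466905,  0.03701693, -0.05422621]), 'grip_force': 0.0, 'width': 1.0024515838790617}
```

```bash
sed -i 's/np.array(c\["rotation"\])/cv2.Rodrigues(np.array(c["rotation"],float))[0]/g' h.py
python3 - <<'E'
import cv2
a=cv2.imread("pics/top0.png")[120:345,90:390];cv2.imwrite("pics/topc.png",cv2.resize(a,None,fx=2.65,fy=2.65,interpolation=cv2.INTER_CUBIC))
a=cv2.imread("pics/scene0.png")[140:340,190:430];cv2.imwrite("pics/scenec.png",cv2.resize(a,None,fx=3,fy=3,interpolation=cv2.INTER_CUBIC))
E
```

```text
(no output)
```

View pics/topc.png

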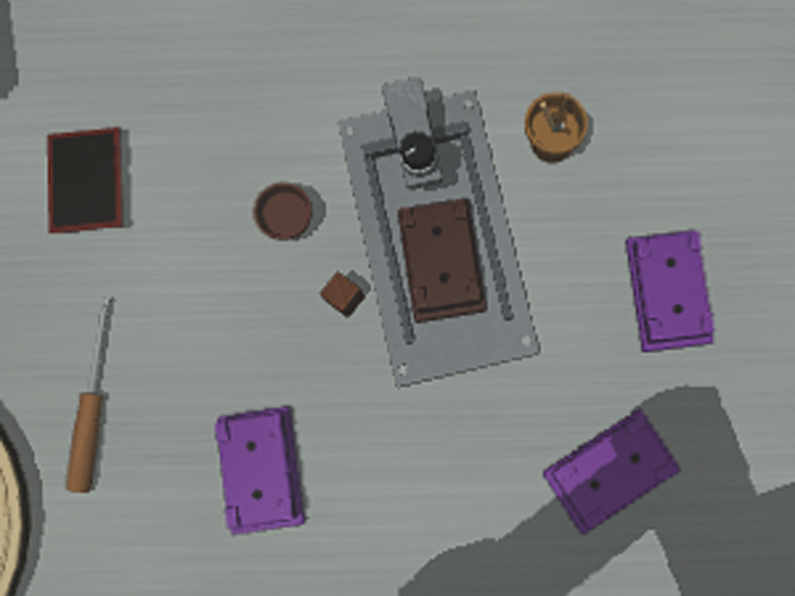

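View pics/scenec.png

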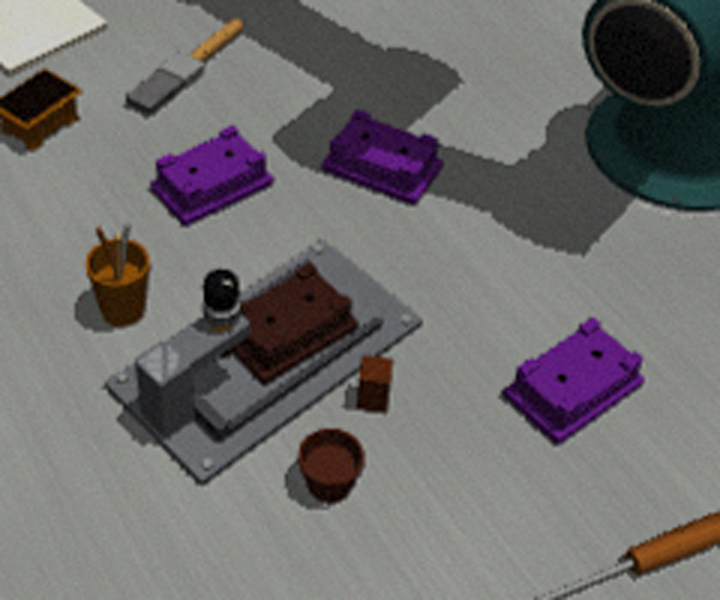

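The top crop shows the clamp (plate corners at about (340,122),(475,90),(540,350),(398,385)), brown tray at (442,260), knob at (418,150); the mini pot, seal block and jar stand beside it, and the purple trays are decoys. Now measuring.

```bash
python3 - <<'E'
from h import *
cor=np.array([(340,122),(475,90),(540,350),(398,385)])/2.65+[90,120]
W=np.array([atz("top",u,v,.012)[:2] for u,v in cor]);print(W.round(4))
L=np.array([[.09,.075],[.09,-.075],[-.2,-.075],[-.2,.075]])
def fit(L,W):
    a,b=L-L.mean(0),W-W.mean(0);th=np.arctan2((a[:,0]*b[:,1]-a[:,1]*b[:,0]).sum(),(a*b).sum())
    R=np.array([[np.cos(th),-np.sin(th)],[np.sin(th),np.cos(th)]]);t=W.mean(0)-R@L.mean(0);return th,R,t
th,R,t=fit(L,W);print("fix",th,np.degrees(th),t,(L@R.T+t-W).round(4))
for cam in("top","scene"):
    P=cloud(cam,np.load(cam+"0.npy"));X=(P[...,:2]-t)@R;z=P[...,2]
    im=cv2.imread(f"pics/{cam}0.png").astype(int)
    b=(abs(X[...,1])<.05)&(X[...,0]>-.17)&(X[...,0]<.03)
    m=b&(z>.046)&(z<.062)&(im[...,2]>im[...,0]+12)
    q=X[m].astype(np.float32);r=cv2.minAreaRect(q*1000);print(cam,"body",m.sum(),r, np.median(z[m]))
    m=b&(z>.019)&(z<.062)&(im[...,2]>im[...,0]+12)
    q=X[m].astype(np.float32);print("rim",cv2.minAreaRect(q*1000),np.percentile(q[:,0],[1,99]))
    k=(z>.14)&(z<.17)&(np.hypot(X[...,0],X[...,1])<.04)
    print("knob",k.sum(),X[k].mean(0),P[k].mean(0),np.percentile(z[k],[5,50,95]),np.ptp(X[k],0))
    k=(z>.088)&(z<.105)&(np.hypot(X[...,0]-.04,X[...,1])<.09)
    if k.sum():print("arm",k.sum(),np.median(z[k]),X[k].min(0),X[k].max(0), cv2.minAreaRect(X[k].astype(np.float32)*1000))
    for n,c in (("mini",(285,210)),("jar",(555,125)),("seal",(342,292))):
        if cam=="top":
            u,v=np.array(c)/2.65+[90,120];p=atz("top",u,v,.045);print(n,p,(p[:2]-t)@R)
E
```

```text
[[ 0.6959  0.1332]
 [ 0.7273 -0.0118]
 [ 0.4467 -0.0708]
 [ 0.4151  0.075 ]]
fix 0.2075608285905384 11.892359470476162 [0.625056   0.04275276] [[ 0.0018  0.0015]
 [ 0.0013 -0.0003]
 [-0.0019 -0.0011]
 [-0.0012 -0.0001]]
top body 895 ((-83.52095031738281, 3.8427391052246094), (65.83612823486328, 104.75389862060547), 85.20529174804688) 0.05257488976508107
rim ((-85.03276062011719, 3.9026565551757812), (72.37928009033203, 114.5074462890625), 85.75912475585938) [-0.14142731 -0.03203019]
knob 138 [-0.0009108   0.00203095] [0.62374623 0.04455243 0.15353191] [0.14443887 0.15460512 0.157521  ] [0.03221407 0.03050962]
arm 385 0.09825780253589311 [-0.01998562 -0.01801832] [0.08940009 0.02171783] ((34.831878662109375, 1.4700126647949219), (109.4797592163086, 39.5439453125), 0.7477318644523621)
mini [0.59346285 0.18561668 0.045     ] [-0.00147456  0.14630807]
jar [ 0.67560883 -0.09345422  0.045     ] [ 0.02139911 -0.14370111]
seal [0.50722879 0.12748542 0.045     ] [-0.09783705  0.10719509]
scene body 588 ((-83.38959503173828, 7.256996154785156), (67.83477020263672, 107.08934783935547), 87.27267456054688) 0.05100244026990891
rim ((-83.93257141113281, -1.7523918151855469), (91.41757202148438, 119.14120483398438), 86.17909240722656) [-0.1357928  -0.02396303]
knob 113 [0.00220159 0.00815914] [0.62552896 0.05119046 0.1508976 ] [0.14183203 0.15214802 0.15592839] [0.02867235 0.02963046]
arm 410 0.09639158955103433 [-0.01968454 -0.01451718] [0.08864032 0.02659301] ((34.57850646972656, 5.442876815795898), (107.89857482910156, 40.93840026855469), 1.1071956157684326)
```

```bash
python3 - <<'E'
from h import *
P=cloud("top",np.load("top0.npy"));im=cv2.imread("pics/top0.png").astype(int)
th=.2076;t=np.array([.625,.0428]);R=np.array([[np.cos(th),-np.sin(th)],[np.sin(th),np.cos(th)]])
X=(P[...,:2]-t)@R;z=P[...,2]
m=((z>.0065)&(z<.017)&(X[...,0]>-.22)&(X[...,0]<.11)&(abs(X[...,1])<.09)).astype(np.uint8)
n,l,s,_=cv2.connectedComponentsWithStats(m,connectivity=4);m=l==1+s[1:,4].argmax()
print("plate",cv2.minAreaRect(X[m].astype(np.float32)*1000))
for sg in(1,-1):
    m=(z>.0185)&(z<.03)&(abs(X[...,1]*sg-.053)<.009)&(X[...,0]>-.155)&(X[...,0]<.02)
    p=np.polyfit(X[m][:,0],X[m][:,1],1);print("rail",m.sum(),p,np.degrees(np.arctan(p[0])),np.polyval(p,-.1))
E
```

```text
plate ((-53.616493225097656, 1.7209091186523438), (150.85693359375, 291.69769287109375), 89.84068298339844)
rail 189 [-0.00126266  0.0532925 ] -0.07234501897134168 0.05341877052737716
rail 185 [-0.00159228 -0.04959194] -0.09123097601347707 -0.04943270907607932
```

Emit:
{"op": "carry_out", "data": {
  "series": "0.015 0.0455 0 -0.67;0.015 0.0455 0 -0.67;0.015 0.0455 0 -0.67;0.015 0.0455 0 -0.67;0.015 0.0455 0 -0.67;0.015 0.0455 0 -0.67;0.015 0.0455 0 -0.67;0.015 0.0455 0 -0.67;0.015 0.0455 0 -0.67;0.015 0.0455 0 -0.67;0.015 0.0455 0 -0.67;0.015 0.0455 0 -0.67;0.015 0.0455 0 -0.67;0.015 0.0455 0 -0.67;0 0 0 0;0 0 0 0",
  "jaw": 0
}}

```text
time: 2.8
tool_pos: [0.4594, 0.0097, 0.2453]
tcp_rot: [3.123, 0.339, -0.0]
wrist_force: [-0.1, 0.2, 0.2]
width: 0.503
grip_force: 0.0
```

Emit:
{"op": "carry_out", "data": {
  "series": "-0.003 0.001 -0.04 -0.55;0 0 -0.05 0;0 0 -0.05 0;0 0 -0.04 0;0 0 -0.02 0;0 0 -0.01 0;0 0 -0.007 0;0 0 0 0"
}}

```text
time: 3.8
tool_pos: [0.457, 0.0104, 0.0287]
tcp_rot: [3.125, 0.321, 0.001]
wrist_force: [-0.8, -0.3, -0.3]
width: 0.502
grip_force: 0.0
```

```bash
python3 - <<'E'
from h import *
a=eyes.read_camera("scene")[0][205:330,220:360];b=eyes.read_camera("top")[0][150:290,190:330]
a=cv2.resize(a,(616,550),interpolation=cv2.INTER_CUBIC)
cv2.imwrite("pics/p1.png",a);print(bot.read_state()["wrist_force"])
E
```

```text
[-0.23035795 -0.33288813  0.28952588]
```

View pics/p1.png

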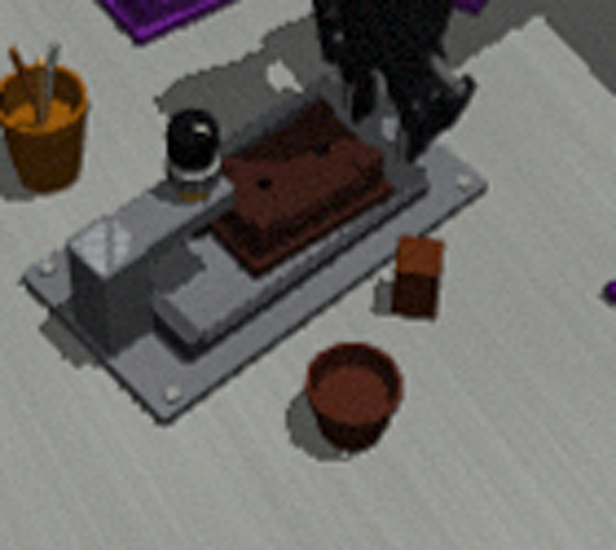

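The view shows the fingers at about (390,120) standing behind the tray between the rails, clear of everything; push on.

Emit:
{"op": "carry_out", "data": {
  "series": "0.0039 0.0008 0 0;0.0039 0.0008 0 0;0.0039 0.0008 0 0;0.0039 0.0008 0 0;0.0039 0.0008 0 0;0.0039 0.0008 0 0;0.0039 0.0008 0 0;0.0039 0.0008 0 0;0.0039 0.0008 0 0;0.0039 0.0008 0 0;0.0039 0.0008 0 0;0.0039 0.0008 0 0;0.0039 0.0008 0 0;0.0039 0.0008 0 0;0.0039 0.0008 0 0;0.0039 0.0008 0 0;0.0039 0.0008 0 0"
}}

```text
time: 6.02
tool_pos: [0.5232, 0.0245, 0.0283]
tcp_rot: [-3.125, -0.322, -0.0]
wrist_force: [-1.6, -1.1, -0.7]
width: 0.502
grip_force: 0.8
```

```bash
cat > tr.py <<'E'
from h import *
im,d=eyes.read_camera("top");P=cloud("top",d);im=im.astype(int)
th=np.radians(11.85);t=np.array([.6249,.0447]);R=np.array([[np.cos(th),-np.sin(th)],[np.sin(th),np.cos(th)]])
X=(P[...,:2]-t)@R;z=P[...,2]
m=(abs(X[...,1])<.05)&(X[...,0]>-.17)&(X[...,0]<.05)&(z>.046)&(z<.062)&(im[...,2]>im[...,0]+12)
q=X[m].astype(np.float32);print("body",m.sum(),cv2.minAreaRect(q*1000))
for lo in(.018,.046):
    m=(abs(X[...,1])<.05)&(X[...,0]>-.17)&(X[...,0]<.05)&(z>lo)&(z<.062)&(im[...,2]>im[...,0]+12)
    x=X[m];print([(y,(x[abs(x[:,1]-y/1000)<.004][:,0].min()*1000).round(1),(x[abs(x[:,1]-y/1000)<.004][:,0].max()*1000).round(1)) for y in(-28,-15,0,15,28)])
    print([(w,(x[abs(x[:,0]-w/1000)<.004][:,1].min()*1000).round(1),(x[abs(x[:,0]-w/1000)<.004][:,1].max()*1000).round(1)) for w in(-70,-50,-30)])
s=bot.read_state();print((np.array(s["tool_pos"][:2])-t)@R,s["wrist_force"],s["torque"])
E
python3 tr.py
```

```text
body 0 ((0.0, 0.0), (0.0, 0.0), 0.0)Traceback (most recent call last):
  File "tr.py", line 9, in <module>
    x=X[m];print([(y,(x[abs(x[:,1]-y/1000)<.004][:,0].min()*1000).round(1),(x[abs(x[:,1]-y/1000)<.004][:,0].max()*1000).round(1)) for y in(-28,-15,0,15,28)])
                      ~~~~~~~~~~~~~~~~~~~~~~~~~~~~~~~~~~~^^
    return umr_minimum(a, axis, None, out, keepdims, initial, where)
ValueError: zero-size array to reduction operation minimum which has no identity
```

Emit:
{"op": "carry_out", "data": {
  "series": "0.0029 0.0006 0 0;0.0029 0.0006 0 0;0.002 0.0004 0 0;0 0 0 0"
}}

```text
time: 6.58
tool_pos: [0.5312, 0.0261, 0.0284]
tcp_rot: [-3.125, -0.322, -0.001]
wrist_force: [-1.5, 0.6, 0.5]
width: 0.502
grip_force: 0.9
```

Emit:
{"op": "carry_out", "data": {
  "series": "0.001 0.0002 0 0;0.001 0.0002 0 0;0 0 0 0"
}}

```text
time: 6.95
tool_pos: [0.5328, 0.0265, 0.0283]
tcp_rot: [-3.125, -0.322, -0.0]
wrist_force: [-3.1, -0.4, 2.4]
width: 0.5
grip_force: 1.5
```

Emit:
{"op": "carry_out", "data": {
  "series": "0.001 0.0002 0 0;0 0 0 0"
}}

```text
time: 7.2
tool_pos: [0.5339, 0.0267, 0.0283]
tcp_rot: [-3.125, -0.322, -0.001]
wrist_force: [-2.6, -1.2, 1.9]
width: 0.501
grip_force: 1.4
```

Emit:
{"op": "carry_out", "data": {
  "series": "0.001 0.0002 0 0;0 0 0 0"
}}

```text
time: 7.45
tool_pos: [0.5349, 0.0269, 0.0282]
tcp_rot: [-3.125, -0.322, -0.001]
wrist_force: [-3.2, -0.1, 1.9]
width: 0.498
grip_force: 1.3
```

Emit:
{"op": "carry_out", "data": {
  "series": "0.001 0.0002 0 0;0 0 0 0"
}}

```text
time: 7.7
tool_pos: [0.5356, 0.0271, 0.0282]
tcp_rot: [-3.125, -0.322, 0.001]
wrist_force: [-4.1, -1.3, 2.6]
width: 0.495
grip_force: 1.8
```

Emit:
{"op": "carry_out", "data": {
  "series": "0.001 0.0002 0 0;0 0 0 0"
}}

```text
time: 7.95
tool_pos: [0.5356, 0.0271, 0.0281]
tcp_rot: [3.125, 0.322, -0.004]
wrist_force: [-7.4, -1.4, 4.7]
width: 0.502
grip_force: 3.2
```

Emit:
{"op": "carry_out", "data": {
  "series": "0.0006 0.0001 0 0;0 0 0 0"
}}

```text
time: 8.2
tool_pos: [0.5356, 0.0271, 0.028]
tcp_rot: [3.125, 0.323, -0.006]
wrist_force: [-6.6, -1.6, 5.2]
width: 0.495
grip_force: 3.9
```

Emit:
{"op": "carry_out", "data": {
  "series": "-0.004 -0.0008 0 0;-0.012 -0.0024 0 0;-0.012 -0.0024 0 0;0 0 0.03 0;0 0 0.06 0;0 0 0.06 0;0 0 0.06 0;0 -0.05 0 0;0 -0.05 0 0;0 -0.05 0 0;0 0 0 0"
}}

```text
time: 9.57
tool_pos: [0.5086, -0.1311, 0.2382]
tcp_rot: [3.125, 0.315, 0.0]
wrist_force: [0.4, 0.8, -0.4]
width: 0.499
grip_force: 0.0
```

```bash
python3 tr.py; python3 - <<'E'
from h import *
a=eyes.read_camera("top")[0];cv2.imwrite("pics/t2.png",cv2.resize(a[140:270,200:310],(550,650)[::1],interpolation=cv2.INTER_CUBIC)[:600])
print(bot.read_state()["q"])
E
```

```text
body 607 ((-19.86235809326172, 4.749811172485352), (104.7906494140625, 66.41098022460938), 0.37224045395851135)
[(-28, np.float64(-78.6), np.float64(32.7)), (-15, np.float64(-78.2), np.float64(-16.1)), (0, np.float64(-77.9), np.float64(-15.0)), (15, np.float64(-79.1), np.float64(-12.8)), (28, np.float64(-78.2), np.float64(31.7))]
[(-70, np.float64(-31.7), np.float64(41.1)), (-50, np.float64(-27.2), np.float64(40.9)), (-30, np.float64(-27.9), np.float64(40.5))]
[(-28, np.float64(-70.6), np.float64(32.7)), (-15, np.float64(-71.7), np.float64(-16.1)), (0, np.float64(-71.4), np.float64(-15.0)), (15, np.float64(-70.9), np.float64(-12.8)), (28, np.float64(-71.4), np.float64(31.7))]
[(-70, np.float64(-27.3), np.float64(35.1)), (-50, np.float64(-27.2), np.float64(37.6)), (-30, np.float64(-27.9), np.float64(35.2))]
[-0.14959729 -0.14648756] [0.13373207 0.92152778 0.30001966] [ 0.03817569 -0.00834048 -0.00194625]
[-2.95037900e-01 -1.66029216e-02  1.93098501e+00  7.40701766e-04
  1.22765351e+00  1.07176091e+00]
```

View pics/t2.png

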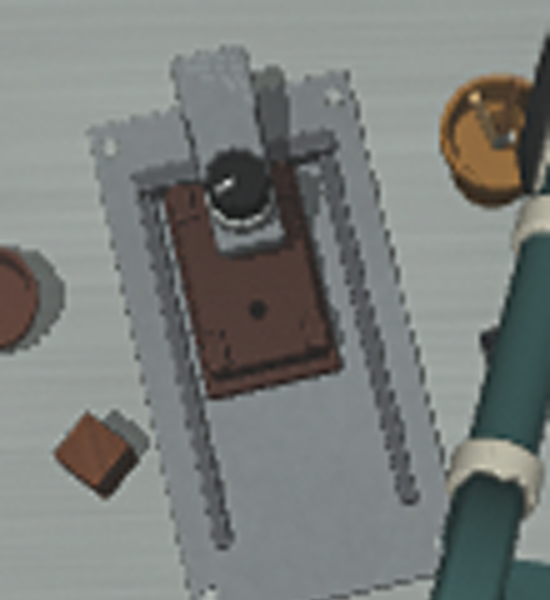

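The tray is home: its body centre is at −19.9 mm (nominal −20) and about 0.4° askew, within measuring error; knob at about (240,185). Now the knob's axis.

```bash
python3 - <<'E'
from h import *
for cam,c in(("top",None),("scene",None)):
    im,d=eyes.read_camera(cam);P=cloud(cam,d);z=P[...,2]
    k=(z>.148)&(z<.164)&(np.hypot(P[...,0]-.625,P[...,1]-.046)<.03)
    if cam=="scene":k=(z>.146)&(z<.164)&(np.hypot(P[...,0]-.625,P[...,1]-.046)<.03)
    (x,y),r=cv2.minEnclosingCircle(P[k][:,:2].astype(np.float32));v,u=np.nonzero(k)
    print(cam,k.sum(),x,y,r,P[k].mean(0),np.percentile(z[k],[10,50,90]),cv2.minEnclosingCircle(np.c_[u,v].astype(np.float32)))
    a=proj(cam,[[.6249,.0447,.154]]);print(a)
    g=im[int(a[0,1])-14:int(a[0,1])+18,int(a[0,0])-14:int(a[0,0])+15].max(2)
    v,u=np.nonzero(g<60);print("dark bbox",u.min()+int(a[0,0])-14,u.max()+int(a[0,0])-14,v.min()+int(a[0,1])-14,v.max()+int(a[0,1])-14)
E
```

```text
top 124 0.6255413889884949 0.04438497871160507 0.016438893973827362 [0.6246714  0.04493139 0.1549413 ] [0.15240668 0.15514823 0.15799556] ((247.03424072265625, 175.4178009033203), 6.500718116760254)
[[246.92896142 175.32455426]]
dark bbox 232 260 162 191
scene 93 0.6233804225921631 0.047504790127277374 0.017180688679218292 [0.6247093  0.04954993 0.15239798] [0.14938849 0.15271359 0.15484787] ((263.5, 234.5), 5.700977325439453)
[[262.48960211 232.87052866]]
dark bbox 255 276 230 249
```

Emit:
{"op": "carry_out", "data": {
  "series": "0.015 0.03 0.005 10.5;0.015 0.03 0 10.5;0.015 0.03 0 10.5;0.015 0.03 0 10.5;0.015 0.03 0 10.5;0.015 0.026 0 10.5;0.015 0 0 10.5;0.011 0 0 10.5;0 0 0 10.5;0 0 0 10.5;0 0 0 10.5;0 0 0 10.5;0 0 0 10.5;0 0 0 10.5;0 0 0 10.5;0 0 0 10.5;0 0 0 10.5;0 0 0 10.5;0 0 0 10.5;0 0 0 10.5",
  "jaw": 0.4
}}

```text
time: 12.28
tool_pos: [0.6247, 0.0496, 0.2431]
tcp_rot: [1.132, -2.93, -0.001]
wrist_force: [0.3, -0.5, 0.2]
width: 0.701
grip_force: 0.0
```

```bash
python3 -c "
from h import *
s=bot.read_state();print(s['q'],s['tool_pos'],s['torque'],s['wrist_force'])"
```

```text
[ 3.93932539e-02  1.75174430e-01  1.71510866e+00  3.19424183e-04
  1.25169482e+00 -2.26907026e+00] [0.62474103 0.04964394 0.24310359] [-0.00144533  0.00190806  0.06989546] [ 0.31717859 -0.47943137  0.17788589]
```

Emit:
{"op": "carry_out", "data": {
  "series": "0.0003 -0.0045 -0.02 8;0 0 -0.03 0;0 0 -0.03 0;0 0 -0.012 0;0 0 -0.005 0;0 0 0 0;0 0 0 0"
}}

```text
time: 13.15
tool_pos: [0.6266, 0.0434, 0.1478]
tcp_rot: [-1.321, 2.848, -0.002]
wrist_force: [0.4, -0.4, -0.2]
width: 0.7
grip_force: 0.0
```

Emit:
{"op": "carry_out", "data": {
  "series": "0 0 0 0;0 0 0 0;0 0 0 0;0 0 0 0;0 0 0 0;0 0 0 0",
  "jaw": -0.2,
  "grip_force": 20
}}

```text
time: 13.9
tool_pos: [0.6256, 0.0433, 0.1462]
tcp_rot: [1.322, -2.85, -0.0]
wrist_force: [-1.1, 0.7, 0.5]
width: 0.404
grip_force: 0.3
```

```bash
python3 - <<'E'
from h import *
s=bot.read_state();print(s["q"][5],s["tool_pos"],s["wrist_force"],s["torque"],s["width"])
a=eyes.read_camera("scene")[0][195:285,220:320]
cv2.imwrite("pics/k1.png",cv2.resize(a,(660,594),interpolation=cv2.INTER_CUBIC))
E
```

```text
-2.410195449034804 [0.62558841 0.04325365 0.1462369 ] [-1.07996632  0.66291104  0.48541875] [0.10083212 0.03210628 0.01113286] 0.4038112211997889
```

View pics/k1.png

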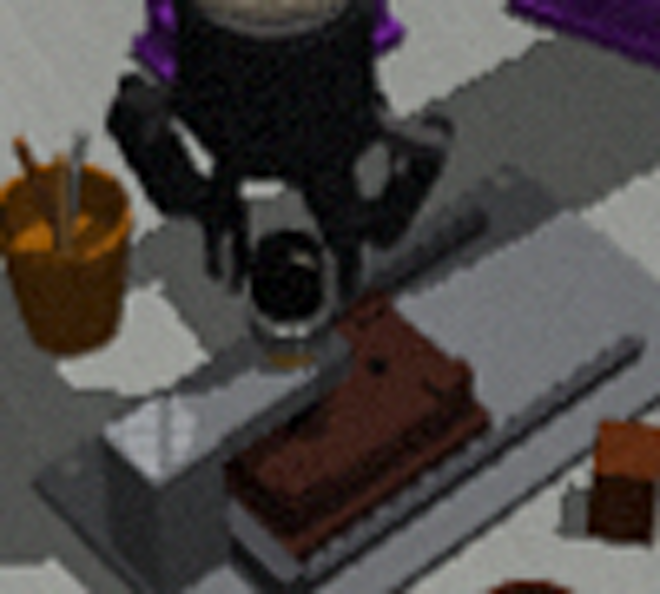

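The picture shows the knob (290,275) between the open fingers, whose tips end above the silver drum (290,330). The light side force says to shift about 2 mm; then close.

Emit:
{"op": "carry_out", "data": {
  "series": "-0.0012 0.0018 -0.001 0;0 0 0 0;0 0 0 0"
}}

```text
time: 14.32
tool_pos: [0.6244, 0.045, 0.1452]
tcp_rot: [1.322, -2.85, 0.0]
wrist_force: [-0.2, 0.1, -0.6]
width: 0.399
grip_force: 0.0
```

Emit:
{"op": "carry_out", "data": {
  "series": "0 0 0 0;0 0 0 0;0 0 0 0;0 0 0 0;0 0 0 0;0 0 0 0",
  "jaw": -1,
  "grip_force": 22
}}

```text
time: 15.08
tool_pos: [0.6244, 0.0451, 0.1454]
tcp_rot: [-1.322, 2.85, 0.0]
wrist_force: [-0.8, 1.0, 2.0]
width: 0.341
grip_force: 23.1
```

```bash
cat > s.py <<'E'
from h import *
s=[bot.read_state()]
s=s[0];print("q6",s["q"][5].round(3),s["tool_pos"].round(4),"F",s["wrist_force"].round(2),"T",s["torque"].round(3),"tau6",s["joint_torque"][5].round(4),"w",round(s["width"],3),"g",s["grip_force"])
E
python3 s.py
```

```text
q6 -2.407 [0.6244 0.0451 0.1454] F [-0.8   1.03  2.01] T [0.07  0.166 0.012] tau6 0.0039 w 0.341 g 23.07253897190094
```

Emit:
{"op": "carry_out", "data": {
  "series": "0 0 -0.0003 -10;0 0 -0.0003 -10;0 0 -0.0004 -10"
}}

```text
time: 15.45
tool_pos: [0.6243, 0.0453, 0.1444]
tcp_rot: [0.531, -3.096, -0.001]
wrist_force: [-0.6, 1.7, 2.3]
width: 0.34
grip_force: 23.1
```

```bash
python3 s.py
```

```text
q6 -1.878 [0.6243 0.0453 0.1444] F [-0.6   1.7   2.26] T [0.155 0.176 0.058] tau6 -1.4008 w 0.34 g 23.14906507730484
```

Emit:
{"op": "carry_out", "data": {
  "series": "0 0 -0.0003 -10;0 0 -0.0003 -10;0 0 -0.0004 -10"
}}

```text
time: 15.82
tool_pos: [0.6243, 0.0454, 0.1433]
tcp_rot: [-0.289, -3.128, -0.001]
wrist_force: [-0.3, 1.7, 3.0]
width: 0.338
grip_force: 23.2
```

```bash
python3 s.py
```

```text
q6 -1.354 [0.6243 0.0454 0.1433] F [-0.32  1.73  3.02] T [0.282 0.206 0.032] tau6 -1.4005 w 0.338 g 23.153318166732788
```

```bash
cat > s.py <<'E'
from h import *
import sys
n=int(sys.argv[1]) if len(sys.argv)>1 else 8
L=[]
for i in range(n):
    eyes.read_camera("top");s=bot.read_state();L.append(np.r_[s["wrist_force"],s["torque"],s["joint_torque"][5]])
L=np.array(L);print("q6",s["q"][5].round(3),s["tool_pos"].round(4),"F,T,tau6",L.mean(0).round(3),"se",(L.std(0)/n**.5).round(3),"w",round(s["width"],3),s["time"])
E
python3 s.py
```

```text
q6 -1.362 [0.6243 0.0454 0.1433] F,T,tau6 [-2.105  1.969  2.097  0.415  0.298 -0.026  0.132] se [0.196 0.162 0.124 0.029 0.011 0.019 0.105] w 0.343 16.225
```

Emit:
{"op": "carry_out", "data": {
  "series": "0 0 -0.0003 -10;0 0 -0.0003 -10;0 0 -0.0004 -10"
}}

```text
time: 16.6
tool_pos: [0.6244, 0.0455, 0.1423]
tcp_rot: [-1.087, -2.947, -0.001]
wrist_force: [-1.5, 3.5, 2.9]
width: 0.344
grip_force: 23.2
```

```bash
python3 s.py
```

```text
q6 -0.839 [0.6244 0.0455 0.1424] F,T,tau6 [-1.937  4.063  2.726  0.75   0.295 -0.056  0.13 ] se [0.174 0.212 0.219 0.035 0.009 0.016 0.105] w 0.34 17.0
```

Emit:
{"op": "carry_out", "data": {
  "series": "-0.0003 0.0006 -0.0003 -10;0 0 -0.0004 -10"
}}

```text
time: 17.25
tool_pos: [0.6245, 0.0456, 0.1417]
tcp_rot: [1.58, 2.714, 0.0]
wrist_force: [-1.5, 4.2, 3.4]
width: 0.342
grip_force: 23.2
```

Emit:
{"op": "carry_out", "data": {
  "series": "0 0 -0.0003 -10;0 0 -0.0003 -10"
}}

```text
time: 17.5
tool_pos: [0.6246, 0.0457, 0.1415]
tcp_rot: [2.028, 2.398, 0.001]
wrist_force: [-1.9, 4.4, 4.4]
width: 0.342
grip_force: 23.4
```

```bash
python3 s.py 6
```

```text
q6 -0.14 [0.6246 0.0457 0.1415] F,T,tau6 [-1.308  3.766  4.416  0.628  0.226  0.005  0.232] se [0.21  0.134 0.261 0.01  0.018 0.02  0.132] w 0.339 17.8
```

Emit:
{"op": "carry_out", "data": {
  "series": "0 0 0 -10"
}}

```text
time: 17.92
tool_pos: [0.6247, 0.0457, 0.1415]
tcp_rot: [2.227, 2.214, 0.001]
wrist_force: [-1.2, 3.3, 4.6]
width: 0.34
grip_force: 23.4
```

```bash
python3 s.py 6
```

```text
q6 0.033 [0.6246 0.0457 0.1415] F,T,tau6 [-0.617  3.836  5.191  0.648  0.156 -0.036  0.176] se [0.188 0.218 0.143 0.008 0.005 0.009 0.13 ] w 0.345 18.225
```

Emit:
{"op": "carry_out", "data": {
  "series": "0 0 0 -10;0 0 0 -10"
}}

```text
time: 18.48
tool_pos: [0.6248, 0.0457, 0.1415]
tcp_rot: [2.577, 1.795, 0.002]
wrist_force: [-0.7, 4.3, 3.9]
width: 0.343
grip_force: 23.4
```

```bash
python3 -c "
from h import *
s=bot.read_state();print(s['torque'],s['q'][5])"; python3 s.py 6
```

```text
[0.6222014  0.06402136 0.08573431] 0.3874520654872801
q6 0.38 [0.6248 0.0457 0.1415] F,T,tau6 [ 0.068  3.968  5.263  0.64   0.091 -0.01   0.202] se [0.13  0.181 0.149 0.013 0.012 0.016 0.131] w 0.343 18.775
```

Emit:
{"op": "carry_out", "data": {
  "series": "0 0 0.0003 -10;0 0 0 -10;0 0 0 -10;0 0 0 -4;0 0 0 0"
}}

```text
time: 19.4
tool_pos: [0.6249, 0.0456, 0.1415]
tcp_rot: [2.987, 0.973, 0.003]
wrist_force: [1.4, 3.7, 3.2]
width: 0.344
grip_force: 23.3
```

```bash
python3 s.py 6;python3 -c "
from h import *
im,d=eyes.read_camera('scene');cv2.imwrite('pics/k2.png',cv2.resize(im[195:285,220:320],(660,594),interpolation=cv2.INTER_CUBIC))"
```

```text
q6 0.978 [0.6248 0.0456 0.1415] F,T,tau6 [ 2.319  3.636  2.513  0.571 -0.431  0.055  0.056] se [0.461 0.18  0.128 0.018 0.04  0.017 0.01 ] w 0.34 19.7
```

View pics/k2.png

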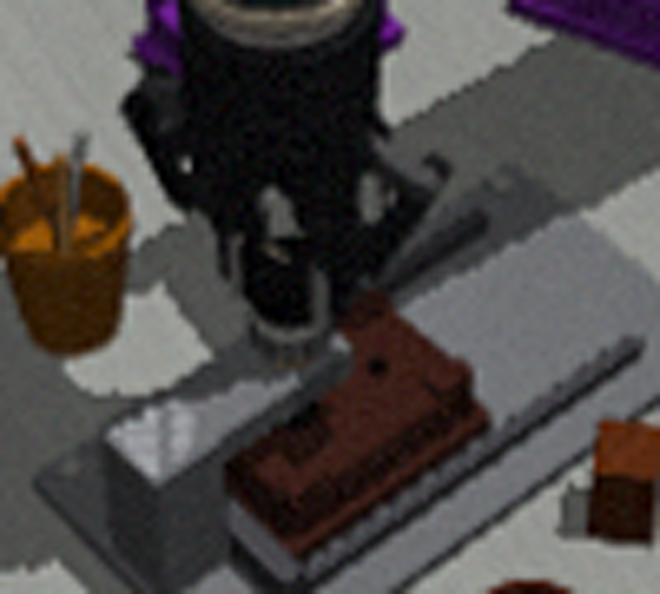

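The picture shows the knob (280,275) sunk with the drum near the bracket, and the tray unmoved. The hand stopped sinking about 77° of turning ago (≈2.5 clicks), so let go and lift.

Emit:
{"op": "carry_out", "data": {
  "series": "0 0 0 0;0 0 0 0;0 0 0 0;0 0 0 0;0 0 0 0;0 0 0 0",
  "jaw": 0.4
}}

```text
time: 20.5
tool_pos: [0.6241, 0.0456, 0.1413]
tcp_rot: [2.99, 0.965, 0.0]
wrist_force: [-0.4, -0.8, 0.2]
width: 0.702
grip_force: 0.0
```

Emit:
{"op": "carry_out", "data": {
  "series": "0 0 0.01 0;0 0 0.03 0;0 0 0.05 0;0 0 0.05 0;-0.04 -0.04 0 0;-0.04 -0.04 0 0;-0.04 -0.04 0 0;-0.02 -0.04 0 0;0 0 0 0;0 0 0 0"
}}

```text
time: 21.75
tool_pos: [0.4845, -0.1143, 0.2821]
tcp_rot: [2.99, 0.964, 0.002]
wrist_force: [-0.8, -0.2, -0.6]
width: 0.699
grip_force: 0.0
```

```bash
python3 tr.py; python3 - <<'E'
from h import *
a=eyes.read_camera("top")[0];cv2.imwrite("pics/t3.png",cv2.resize(a[130:270,170:320],(642,600),interpolation=cv2.INTER_CUBIC))
E
```

```text
body 605 ((-20.279142379760742, 4.920713424682617), (66.46981811523438, 103.54132080078125), 89.27165985107422)
[(-28, np.float64(-78.9), np.float64(31.1)), (-15, np.float64(-78.1), np.float64(-15.3)), (0, np.float64(-79.4), np.float64(-15.3)), (15, np.float64(-78.8), np.float64(-13.4)), (28, np.float64(-78.1), np.float64(31.8))]
[(-70, np.float64(-31.7), np.float64(41.1)), (-50, np.float64(-27.3), np.float64(40.9)), (-30, np.float64(-26.5), np.float64(40.7))]
[(-28, np.float64(-70.6), np.float64(31.1)), (-15, np.float64(-71.1), np.float64(-15.3)), (0, np.float64(-71.8), np.float64(-15.3)), (15, np.float64(-71.6), np.float64(-13.4)), (28, np.float64(-70.8), np.float64(31.8))]
[(-70, np.float64(-27.3), np.float64(37.1)), (-50, np.float64(-27.3), np.float64(37.5)), (-30, np.float64(-26.5), np.float64(37.4))]
[-0.16982019 -0.12639557] [ 0.71708682  0.22199221 -0.22303754] [-0.0349133   0.00059673 -0.00558712]
```

View pics/t3.png

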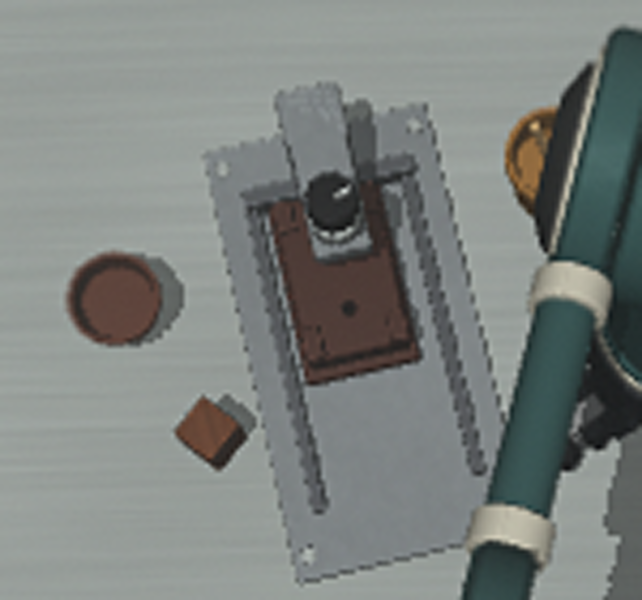

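```bash
python3 - <<'E'
from h import *
now=eyes.read_camera("top")[0];old=cv2.imread("pics/top0.png")
for im,z in((old,.1545),(now,.1505)):
    g=im.min(2).astype(int);c=proj("top",[[.6247,.0453,z]])[0];print(c)
    print(g[169:186,239:256])
    P=[]
    for a in range(0,360,15):
        q=proj("top",[[.6247+r*np.cos(np.radians(a)),.0453+r*np.sin(np.radians(a)),z] for r in(.004,.006,.008,.010,.0115)]).astype(np.float32)
        P.append((a,int(cv2.remap(g.astype(np.float32),q[:,0],q[:,1],1).mean())))
    print(P)
E
```

```text
[246.67480323 175.35336074]
[[108 117 116 117 121 119 120  83 101  99 100 117 119  91  53  56  56]
 [108 118 116 119  85  70  63  46  54  55  53  86 122 100  49  56  57]
 [ 87 120 117 100  58  42  39  40  40  42  40  47  67  74  50  58  59]
 [ 78 120 102  64  43  42  42  42  41  42  43  42  43  46  53  41  46]
 [ 59 112  59  42  41  43  43  42  43  44  43  44  42  43  57  39  41]
 [ 80 113  70  39  42  41  41  43  43  42  43  44  44  42  57  56  64]
 [ 71  96  61  41  42  39  38  72  41  44  43  45  44  44  41  61  76]
 [ 47  56  44  40  39  79 197 106  40  42  44  43  44  45  34  52  77]
 [ 53  55  28  45 114 125  97  58  41  44  43  42  44  40  34  55  76]
 [114 112  67  37  88  65  38  41  44  43  44  44  43  38  45  73  67]
 [119 120 114  30  47  42  44  43  44  46  44  44  41  34  39  76  58]
 [117 118 136  45  31  41  44  43  42  46  42  40  35  31  40  67  59]
 [116 116  95  72  27  33  38  33  37  37  35  33  32  44  91  63  67]
 [115 117  90 111 145  44  30  32  33  32  31  29  31  69  80  53  71]
 [115 117 113  79 101 137  43  34  37  29  52  82 148 104  56  71  68]
 [115 1
[... 1188 characters left out ...]
7  35  64  42]
 [ 56  56  89  30  41  45  48  47  47  48  43  43  36  37  77  67  50]
 [ 54  53  70 120  33  36  44  50  49  47  39  37  34  36  81  54  56]
 [ 55  52  53 108  52  32  37  38  36  36  35  32  29  57  86  55  75]
 [ 43  54  55 100 116  72  38  28  30  29  26  45 161 121  67  62  74]
 [ 52  53  54  94  75  93 161 153  57 123 159 154 129  72  54  78 118]
 [ 54  54  53  76 119  58  89 117 100 133 139  85  72  57 121 123 128]]
[(0, 44), (15, 45), (30, 45), (45, 46), (60, 45), (75, 46), (90, 45), (105, 45), (120, 46), (135, 46), (150, 46), (165, 46), (180, 46), (195, 47), (210, 45), (225, 46), (240, 48), (255, 50), (270, 63), (285, 102), (300, 135), (315, 70), (330, 48), (345, 45)]
```

```bash
python3 - <<'E'
from h import *
D={c:[eyes.read_camera(c)[1] for _ in range(12)] for c in("top","scene")}
for c in D:
    old=np.load(c+"0.npy");Po=cloud(c,old)
    def st(P,ctr,r,lo,hi):
        m=(np.hypot(P[...,0]-ctr[0],P[...,1]-ctr[1])<r)&(P[...,2]>lo)&(P[...,2]<hi);z=P[...,2][m];return np.median(z).round(5),z.mean().round(5),m.sum(),(z.std()/m.sum()**.5).round(5)
    ctr=(.6247,.0453) if c=="top" else(.6247,.049)
    a=np.array([st(cloud(c,d),ctr,.011,.138,.17) for d in D[c]])
    print(c,"old",st(Po,ctr,.011,.14,.17),"new",a.mean(0))
    b=np.array([st(cloud(c,d),(.685,.058 if c=="top" else .062),.011,.09,.11) for d in D[c]])
    print(" arm old",st(Po,(.685,.058 if c=="top" else .062),.011,.09,.11),"new",b.mean(0))
E
```

```text
top old (np.float64(0.15504), np.float64(0.15495), np.int64(58), np.float64(0.00024)) new [1.51475000e-01 1.51459167e-01 5.98333333e+01 2.34166667e-04]
 arm old (np.float64(0.0979), np.float64(0.09821), np.int64(54), np.float64(0.00031)) new [9.85850000e-02 9.85883333e-02 5.27500000e+01 2.78333333e-04]
scene old (np.float64(0.15331), np.float64(0.15298), np.int64(42), np.float64(0.00032)) new [1.49519167e-01 1.49538333e-01 3.98333333e+01 2.70000000e-04]
 arm old (np.float64(0.09615), np.float64(0.09633), np.int64(41), np.float64(0.00028)) new [9.66750000e-02 9.67550000e-02 4.19166667e+01 2.70833333e-04]
```

Checks: the knob's mark turned about 178°, and the knob sank about 3.5 mm (≈104° of screw). That leaves about 70° of ratchet slip, or 2 to 2.5 clicks. The tray is flush and the robot is clear.

```bash
python3 -c "
from workcell import bot
print(bot.finish_job())"
```

```text
the job is handed in; nothing more can be done
None
```

I handed the job in: the tray is flush against the stop and clamped, with the ratchet slipped about 2 to 2.5 clicks (worked out from the cameras, not counted). The knob is released, and I saw nothing else moved in the pictures.

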